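# Set a glass gel cassette in the casting stand

### The job

Lift the glass gel cassette off the sloping rest and stand it on edge in the slot of the white casting stand, roughly centred and right down on the slot's floor, and let go of it. Then slide the stand's clamp up until its spring pad is pressed about half way in (some 10 mm of its 20) against the glass, never all the way, and leave it there. The glass is fragile: grip it with no more than 40 N, set it down without dropping or knocking it, and leave the flask, dish and bottle alone.

Things in the scene. Friction and masses are not known exactly. Their poses are not given: they have to be found in the camera images.
- cassette: gel cassette, a flat upright slab of two clear glass panes with white spacer strips down both sides and along the foot: 10 mm thick (its x), 100 mm wide (its y), 110 mm high (its z), about 0.18 kg. Origin at the centre of its foot edge; z points up the cassette. At the start it leans 0.35 rad off vertical in the rest, its top towards the robot. Either face may look either way in the stand
- rest: fixed grey sloping bench rest, base 105 x 125 mm, about 95 mm high. Origin at the centre of its underside; y runs along the cassette's width. Its back plate (8 mm thick, 112 mm wide, on the cassette's -x side) reaches 62 mm up the cassette, so the cassette's upper 48 mm is free on both faces; a front lip covers the lowest 8 mm of the other face
- stand: fixed white casting stand, base 120 (x) x 200 (y) x 15 mm high. Origin at the centre of its underside. A slot for one cassette runs along its x near the -y end, between a backstop on its -y side (14 mm thick, top 70 mm above the bench) and a lip on its +y side (8 mm thick, top 38 mm above the bench). The spring clamp slides along y on the other side of the lip
- slot (a point): centre of the slot's floor, 15 mm above the bench, axes as the stand's. The slot is 15 mm wide (y from -7.5 to +7.5 mm), 120 mm long (along x), open at both ends. The cassette's width lies along x, its thickness along y
- clamp (a joint): slide of the clamp carriage on the stand: 0 m fully open, grows as the clamp moves towards the slot (the stand's -y), up to 0.095. Stiff: about 6 N to move, stays where left. With a cassette against the backstop the pad first touches it at 0.074
- clamp_grip (a point): on the clamp's upright black handle, 12 mm below its top and 90 mm above the bench, axes as the stand's. The handle is 24 mm (x) by 20 mm (y) and 44 mm tall, on a grey carriage 56 mm (x) by 40 mm (y) whose top is 58 mm above the bench
- pad (a joint): how far the clamp's spring pad is pressed in: 0 m free, 0.020 fully in; the spring gives 0.3 N per mm
- pad_face (a point): centre of the front face of the clamp's black rubber pad (60 mm wide, 20 mm high), 48 mm above the bench, 56 mm ahead (stand's -y) of the handle's centre when free; axes as the stand's
- flask: bystander: glass conical flask, 80 mm diameter, 120 mm high, origin at the centre of its underside
- dish: bystander: amber culture dish, 92 mm diameter, 16 mm high, origin at the centre of its underside
- bottle: bystander: amber jar with white cap, 64 mm diameter, 130 mm high, origin at the centre of its underside
Mind the look-alikes: they are no part of the job. Of the things shaped like the cassette, the clear one is meant.

How it is judged:
By the outcome, as a careful person would: the job done as asked, in the order asked, and still so for the second after the job is handed in, with the robot touching nothing.
It also fails if it takes over 64 s, if anything falls off the work surface, if the arm or the gripper's body presses on something with over 40 N, if the wrist force passes 120 N, or if a joint passes its speed limit or range.

### The arm

A 6-joint arm with a two-finger parallel gripper is mounted at the origin on the work surface. World frame = base frame: x ahead of the robot, y to its left, z up, the work surface at z = 0. Lengths are in mm, angles in rad, forces in N, time in s.
With the tool pointing down it reaches from about 425 to 925 mm from the base axis. Payload 12.5 kg.
Tool frame: the origin (TCP) lies at the very end of the fingers, on their centre line; the grasp point (between the pads) lies behind it (manip.tcp_to_grasp is the z of the grasp point in the tool frame, in mm); z points along the fingers, y is the line along which they close (so a half turn about z gives the same grasp; the last joint's range is limited). The gripper opens to 85 mm and grips with 20 to 120 N. Pads are 22 mm wide; open, the fingers measure 114 mm over their backs; the gripper's body (76 mm by 85 mm) begins 54 mm behind the grasp point. The pads swing forward as they close: fully open they stand 13 mm farther back than shut.
Start: joints at [-0.106, 0.491, 1.559, -0, 1.092, -0.106], TCP at [625.018, 0.021, 206.627] pointing down, gripper open.
Joint ranges: [-3.1, 3.1], [-0.84, 2.19], [0.05, 2.79], [-1.13, 4.28], [0.06, 2.93], [-2.69, 2.69]. Speed limits (rad/s): [2.22, 2.22, 2.79, 3.14, 3.14, 3.14].

### API

Orientations are given as a rotation vector (axis times angle).
In Python, from cell import manip gives the robot as it stands.
- The arm moves only by the tool send_rows, never from a script. Its argument "deltas" is a list of rows, each a list of 2 entries, a list of its own where there are three numbers: the shift along the tool's x, y, z in units of 300 mm (1.0 is 300 mm), then the turn about the tool's z in units of pi rad (1.0 is pi rad). In form: [[[x, y, z], roll], ...]. A call has 1 to 20 rows; each row is the pose to reach, as a shift and turn from the pose commanded when the call began, along the tool's axes at that moment, turning the shorter way round; what a row does not reach only later rows make up. A row lasts 1/8 s, in which the tool goes at most 62.5 mm and 10.7 degrees, less where a joint would pass 70% of its speed; a pose out of reach is approached as far as the arm can. A call with a number of a shift or a turn outside -1 to 1 is refused whole. A call with a gripper value outside its range is refused whole. "jaw" is the opening, from -1 (shut) to 1 (fully open), set as the call begins (left out, the last holds). The fingers move at their own pace and stop on an object; "squeeze" is the grip in N (left out, the last holds). Time passes only in rows, so rows that repeat a pose let the fingers close. It gives the time, the measured TCP pose, the force, the opening and the grip force at its end, in the units of the state.
- manip.sense(): the state, without advancing time (a new reading comes with each control period).
- manip.camera(name): name is "scene" or "side" or "wrist"; returns the picture (400x640x3 uint8, red, green, blue); there is no depth.
- manip.camera_info(name): a dict with "fx", "fy", "cx", "cy" (pixels), "R" (3x3) and "t" (3): a world point X has camera coordinates R X + t; the wrist camera has in their place "T_tool_cam" (4x4, takes a point from camera to tool coordinates, whose origin is the TCP and whose axes are the flange's). Camera axes: x right, y down, z forward; pixel columns grow to the right and rows downward; lengths in mm; the calibration is good to about 2 mm. A picture is of the moment at which its call begins: read the wrist's pose just before it. camera_info takes no time and is no camera call.
- manip.job_done(): hands the job in; it is judged then, once.
Trained networks look in the newest picture that a camera, given by its name, has taken for a name from the list of things; names that differ only in an ending like _2 or _b are one class to them, and where a whole thing is asked for, a point or a joint stands for the part that bears it (a point fixed in the world has none). Each returns a list of dicts, best first, with "confidence" (0 to 1); they miss things now and then, are a little off and sometimes report something else, mostly with a low value. They report only what shows in the picture. A call takes as long as a camera call. They do not tell look-alikes from the thing itself.
- manip.masks_of(camera, target): "mask" (400x640 bool, what is visible of it) and "extent" ([centre column, centre row, width, height] in pixels, round what is visible of it).
The state is a dict: "clock": time; "joint_positions": joint angles; "qd": joint speeds; "tau": joint torques, N m; "position": TCP position; "tool_rot": TCP orientation; "force": force on the tool from outside, world axes, zero at the start; "moment": the same for the moment, N m; "opening": finger opening in mm; "grip_force": force on a finger pad.
Only numpy, scipy, OpenCV 4.12 (cv2) and the standard library are available. Lean on these libraries where they do the work, as an engineer would, in place of code of your own. Each camera call takes 0.05 s, during which the arm holds its last target. There are 200 camera calls.

## Working session

There is one attempt and no reset: what is moved stays moved. The work goes in short steps, Python scripts to look and compute and a tool call to move; the robot and the scene stay as the last step left them, time stands still between calls to the robot, and variables do not carry over. Pictures are saved under pics/ and viewed, at most 10 in all, crops included, and the job is handed in when it is done.

Besides the shell and the picture viewer there is one more tool, called after "Request:" by a JSON object that holds its "fn" and its "kwargs", one argument or row to a line. send_rows: Moves the arm, as the interface text tells. Its arguments: {"type":"object","properties":{"deltas":{"type":"array"},"jaw":{"type":"number"},"squeeze":{"type":"number"}},"required":["deltas"]}

```bash
mkdir -p pics; ls; python3 - <<'E'
from cell import manip
import cv2,numpy as np
print(manip.sense(), manip.tcp_to_grasp)
for c in ["scene","side","wrist"]:
    im=manip.camera(c); cv2.imwrite(f"pics/{c}0.png",im[:,:,::-1])
    print(c,manip.camera_info(c))
    for t in ["cassette","rest","stand","clamp","pad","flask","dish","bottle"]:
        print(t,[(round(d["confidence"],2),np.round(d["extent"]).tolist()) for d in manip.masks_of(c,t)])
E
```

```text
pics
{'clock': 0.0, 'joint_positions': array([-1.05627551e-01,  4.91532400e-01,  1.55950069e+00, -2.75708445e-05,
        1.09170965e+00, -1.05592135e-01]), 'qd': array([ 0.00119728, -0.00227913,  0.00068665,  0.00106952,  0.00287639,
        0.0012163 ]), 'tau': array([-2.53899279e-04, -6.18447447e+01, -2.61596632e+01, -1.41405640e-04,
        4.01603000e-03, -9.44706159e-06]), 'position': array([6.24717496e+02, 2.85692011e-02, 2.06026991e+02]), 'tool_rot': array([-2.22084493e+00, -2.22079454e+00,  1.16519470e-03]), 'force': array([0.03075829, 0.40116386, 0.29988199]), 'moment': array([ 0.01297906,  0.01019899, -0.03552088]), 'grip_force': 0.0, 'opening': 85.47157171020004} -18.700000000000003
scene {'fx': 482.8490612913148, 'fy': 482.8490612913148, 'cx': 315.22097847373425, 'cy': 195.32214465586108, 'R': array([[ 0.79828891,  0.60223568, -0.00685581],
       [ 0.50422366, -0.67450867, -0.53925556],
       [-0.32938324,  0.42702487, -0.84211427]]), 't': array([-517.16036324, -251.11676823, 1359.15469521])}
cassette [(0.81, [282.0, 220.0, 50.0, 50.0]), (0.76, [208.0, 247.0, 53.0, 66.
[... 1285 characters left out ...]
01,
         7.23279555e+01],
       [ 9.99999301e-01,  5.94424835e-04,  1.02223861e-03,
         5.36557046e-01],
       [-8.13292780e-04, -2.81810097e-01,  9.59469858e-01,
        -1.66682468e+02],
       [ 0.00000000e+00,  0.00000000e+00,  0.00000000e+00,
         1.00000000e+00]])}
cassette [(0.84, [250.0, 319.0, 35.0, 64.0]), (0.8, [281.0, 193.0, 105.0, 101.0]), (0.67, [448.0, 33.0, 89.0, 65.0])]
rest [(0.55, [259.0, 301.0, 69.0, 58.0])]
stand [(0.7, [273.0, 52.0, 134.0, 96.0])]
clamp []
pad [(0.22, [261.0, 301.0, 68.0, 57.0])]
flask [(0.7, [403.0, 297.0, 36.0, 62.0]), (0.4, [436.0, 194.0, 95.0, 84.0])]
dish [(0.57, [447.0, 33.0, 86.0, 66.0])]
bottle [(0.62, [437.0, 195.0, 95.0, 85.0])]
```

```bash
python3 - <<'E'
import cv2
a=cv2.imread("pics/scene0.png")[80:360,150:450]; b=cv2.imread("pics/side0.png")[110:390,200:460]
cv2.imwrite("pics/sc_crop.png",cv2.resize(a,None,fx=2.1,fy=2.1,interpolation=cv2.INTER_CUBIC))
cv2.imwrite("pics/si_crop.png",cv2.resize(b,None,fx=2.1,fy=2.1,interpolation=cv2.INTER_CUBIC))
E
```

```text
(no output)
```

View pics/sc_crop.png

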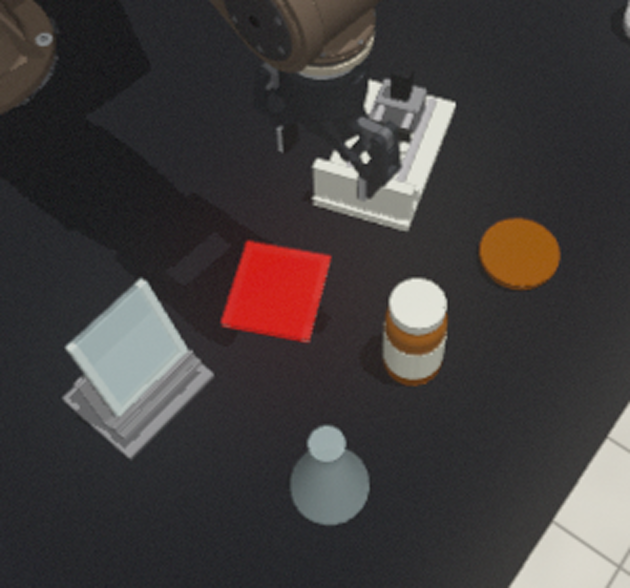

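View pics/si_crop.png

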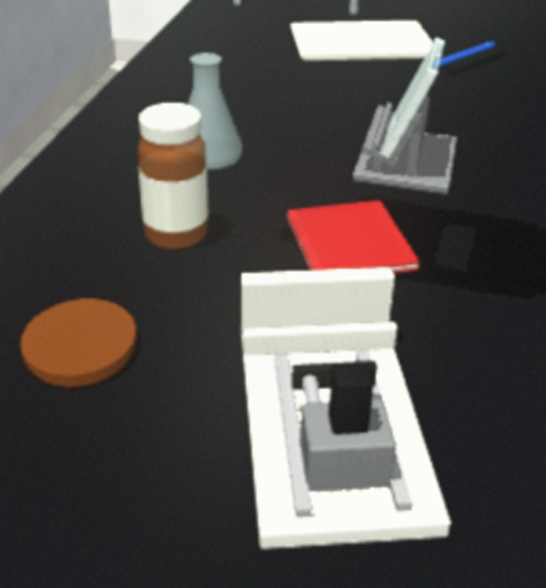

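View pics/wrist0.png

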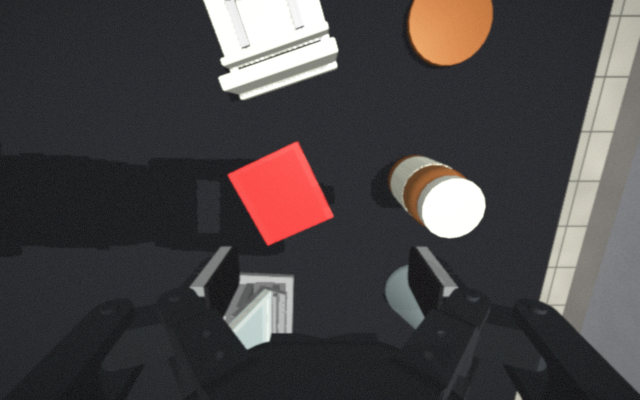

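The scene crop shows the clear cassette leaning in the grey rest, with its centre at about (210,247) in the full image. The red look-alike lies flat at (282,220), and the stand is at (332,153), partly hidden by the arm. The side crop shows the stand unobstructed, with the clamp open at the near end. The wrist picture shows the slot end of the stand at (280,70) and the rest at (260,300).

Next I'll fit box models to the masks.

```bash
cat > h.py <<'E'
from cell import manip
import cv2,numpy as np
from scipy.spatial.transform import Rotation as Ro
from scipy.optimize import minimize
def cam(c):
    i=manip.camera_info(c); K=np.array([[i["fx"],0,i["cx"]],[0,i["fy"],i["cy"]],[0,0,1]])
    if "R" in i: return K,i["R"],i["t"]
    s=manip.sense(); Rt=Ro.from_rotvec(s["tool_rot"]).as_matrix(); T=i["T_tool_cam"]
    Rc=Rt@T[:3,:3]; tc=Rt@T[:3,3]+s["position"]
    return K,Rc.T,-Rc.T@tc
def proj(k,X):
    K,R,t=k; p=(K@(R@np.asarray(X,float).T+np.reshape(t,(3,1)))).T
    return p[:,:2]/p[:,2:]
def unproj(k,uv,z):
    K,R,t=k; d=R.T@np.linalg.solve(K,[uv[0],uv[1],1]); o=-R.T@t
    return o+d*(z-o[2])/d[2]
def box(x0,x1,y0,y1,z0,z1): return np.array([[x,y,z] for x in(x0,x1) for y in(y0,y1) for z in(z0,z1)],float)
def Rz(a): return Ro.from_euler('z',a).as_matrix()
def render(k,parts):
    m=np.zeros((400,640),np.uint8)
    for P in parts: cv2.fillConvexPoly(m,cv2.convexHull(np.round(proj(k,P)*16).astype(np.int32)),1,cv2.LINE_8,4)
    return m>0
E
cat > a.py <<'E'
from h import *
for c in ["scene","side"]: manip.camera(c)
k={c:cam(c) for c in ["scene","side"]}
for t,z in [("cassette",60),("rest",30),("stand",20),("clamp",60),("flask",50),("dish",8),("bottle",60)]:
    for c in k:
        for d in manip.masks_of(c,t):
            if d["confidence"]>.5: print(t,c,np.round(unproj(k[c],d["extent"][:2],z)))
E
python3 a.py
```

```text
cassette scene [601. -55.  60.]
cassette scene [ 514. -202.   60.]
cassette scene [545. 247.  60.]
cassette side [ 530. -255.   60.]
cassette side [561.  41.  60.]
rest scene [ 556. -235.   30.]
rest side [ 527. -198.   30.]
stand scene [560. 199.  20.]
stand side [541. 206.  20.]
clamp scene [551. 239.  60.]
clamp side [541. 258.  60.]
flask scene [ 764. -180.   50.]
flask side [ 746. -192.   50.]
dish scene [771. 167.   8.]
dish side [767. 171.   8.]
bottle scene [740.  -3.  60.]
bottle side [743. -12.  60.]
```

Request:
{"fn": "send_rows", "kwargs": {
  "deltas": [
    [[-0.15, -0.08, -0.31], 0],
    [[-0.3, -0.18, -0.31], 0],
    [[-0.45, -0.3, -0.31], 0],
    [[-0.5, -0.3, -0.31], 0],
    [[-0.5, -0.3, -0.31], 0],
    [[-0.5, -0.3, -0.31], 0]
  ],
  "jaw": 1,
  "squeeze": 20
}}

```text
clock: 2.9
position: [535.2, -149.5, 299.5]
tool_rot: [-2.221, -2.221, -0.0]
force: [-0.4, 0.5, -0.1]
opening: 85.5
grip_force: 0.0
```

```bash
python3 - <<'E'
from h import *
s=manip.sense(); print(s["clock"],s["position"],s["tool_rot"])
for c in ["wrist","scene"]:
    im=manip.camera(c); cv2.imwrite(f"pics/{c}1.png",im[:,:,::-1])
    for t in ["cassette","rest","stand"]:
        for i,d in enumerate(manip.masks_of(c,t)):
            print(c,t,i,round(d["confidence"],2),np.round(d["extent"]).tolist())
            np.save(f"{c}1_{t}{i}.npy",d["mask"])
E
```

```text
2.9 [ 535.24198103 -149.45236922  299.49112312] [-2.22131466e+00 -2.22130589e+00 -3.69108307e-04]
wrist cassette 0 0.93 [317.0, 213.0, 36.0, 96.0]
wrist cassette 1 0.71 [346.0, 80.0, 88.0, 100.0]
wrist rest 0 0.63 [317.0, 200.0, 64.0, 79.0]
scene cassette 0 0.8 [209.0, 246.0, 55.0, 62.0]
scene cassette 1 0.66 [282.0, 220.0, 49.0, 51.0]
scene rest 0 0.87 [216.0, 275.0, 76.0, 55.0]
scene stand 0 0.93 [333.0, 152.0, 67.0, 77.0]
```

View pics/wrist1.png

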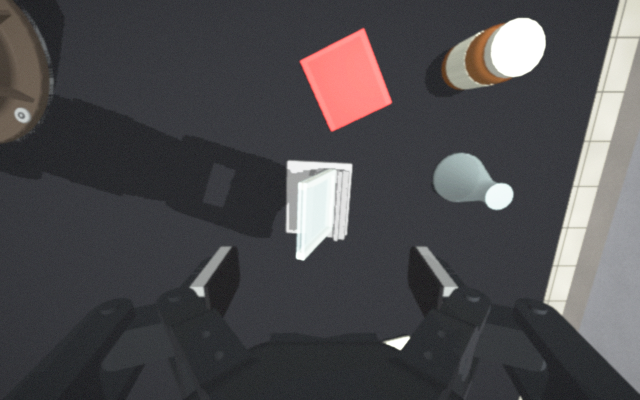

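The wrist picture shows the cassette in the rest. Its upper edge runs from about (298,255) to (305,185), and its foot lies along the grooves at about x=340. The rest base corners are near (288,162) and (350,163).

Next is a joint pose fit over the scene, side and wrist views.

```bash
cat > fit.py <<'E'
from h import *
def dice(k,M,parts): m=render(k,parts); return 1-2*(m&M).sum()/(m.sum()+M.sum())
def best(cost,x0,steps):
    S=np.vstack([x0]+[np.array(x0)+np.eye(len(x0))[i]*steps[i] for i in range(len(x0))])
    r=minimize(cost,x0,method="Nelder-Mead",options=dict(initial_simplex=S,maxiter=400,xatol=.02,fatol=1e-5))
    return r.x,r.fun
E
python3 - <<'E'
from fit import *
kw=cam("wrist");ks=cam("scene");kd=cam("side")
manip.camera("side")
ds=manip.masks_of("side","cassette")
for d in ds: print(np.round(d["extent"]),d["confidence"])
Mside=min(ds,key=lambda d:abs(d["extent"][0]-395)+abs(d["extent"][1]-156))["mask"]
Mw=np.load("wrist1_cassette0.npy"); Ms=np.load("scene1_cassette0.npy")
B=box(-5,5,-50,50,0,110)
def pose(p): # foot x,y,yaw,z ; lean top to -x local
    return [(B@Ro.from_euler('y',-.35).as_matrix().T)@Rz(p[2]).T+[p[0],p[1],p[3]]]
views={"w":(kw,Mw),"s":(ks,Ms),"d":(kd,Mside)}
for sub in ["wsd","ws","wd","w"]:
    for yaw in [0,.3,-.3]:
        f=lambda p:sum(dice(*views[v],pose(p)) for v in sub)
        x,v=best(f,[545,-205,yaw,25],[20,20,.2,10]); print(sub,np.round(x,3),round(v/len(sub),3))
E
```

```text
[370. 223.  63.  35.] 0.76
[396. 157.  27.  56.] 0.56
wsd [ 5.46693e+02 -2.06480e+02 -6.50000e-02  3.49220e+01] 0.028
wsd [ 5.46592e+02 -2.06404e+02 -6.00000e-02  3.46810e+01] 0.028
wsd [ 5.46414e+02 -2.08415e+02 -6.70000e-02  3.45380e+01] 0.03
ws [ 5.46623e+02 -2.06912e+02 -4.70000e-02  3.20590e+01] 0.018
ws [ 5.46667e+02 -2.06352e+02 -3.60000e-02  3.12140e+01] 0.017
ws [ 5.46769e+02 -2.07131e+02 -5.30000e-02  3.22150e+01] 0.015
wd [ 5.46672e+02 -2.06527e+02 -6.10000e-02  3.48210e+01] 0.028
wd [ 5.46793e+02 -2.07437e+02 -5.60000e-02  3.34300e+01] 0.026
wd [ 5.46178e+02 -2.09923e+02 -6.30000e-02  3.21830e+01] 0.034
w [ 5.46873e+02 -2.06962e+02 -5.10000e-02  3.27980e+01] 0.006
w [ 5.46807e+02 -2.06753e+02 -5.20000e-02  3.20760e+01] 0.006
w [ 5.46662e+02 -2.08419e+02 -4.90000e-02  2.76940e+01] 0.007
```

Request:
{"fn": "send_rows", "kwargs": {
  "deltas": [
    [[-0.1, -0.03, 0.15], 0.0175],
    [[-0.183, -0.063, 0.3], 0.0175],
    [[-0.183, -0.063, 0.4], 0.0175],
    [[-0.183, -0.063, 0.5], 0.0175],
    [[-0.183, -0.063, 0.58], 0.0175],
    [[-0.183, -0.063, 0.63], 0.0175],
    [[-0.183, -0.063, 0.65], 0.0175],
    [[-0.183, -0.063, 0.65], 0.0175],
    [[-0.183, -0.063, 0.65], 0.0175]
  ]
}}

```text
clock: 4.53
position: [516.5, -205.0, 105.4]
tool_rot: [2.281, 2.159, 0.001]
force: [-0.1, 0.4, 0.1]
opening: 85.3
grip_force: 0.0
```

```bash
python3 - <<'E'
from h import *
a=manip.camera("scene")[180:320,130:290]; b=manip.camera("side")[80:220,330:490]
cv2.imwrite("pics/g1.png",np.hstack([cv2.resize(x,(400,350),interpolation=cv2.INTER_CUBIC) for x in(a,b)])[:,:,::-1])
E
```

```text
(no output)
```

View pics/g1.png

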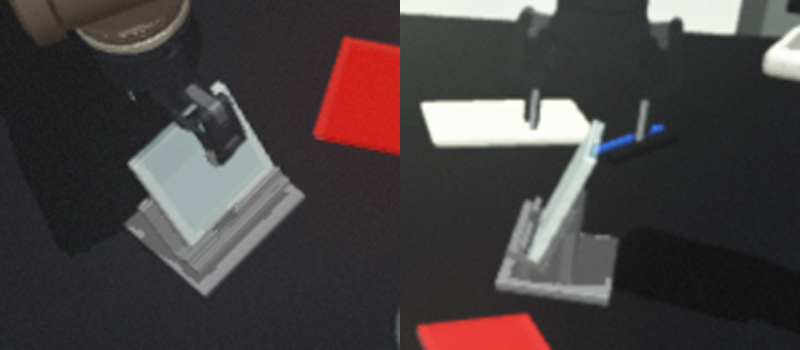

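The scene crop shows both fingers astride the free upper part. In the side crop the slab top is at (597,125), between the fingertips at 533 and 642.

Request:
{"fn": "send_rows", "kwargs": {
  "deltas": [
    [[0, 0, 0], 0],
    [[0, 0, 0], 0],
    [[0, 0, 0], 0],
    [[0, 0, 0], 0],
    [[0, 0, 0], 0],
    [[0, 0, 0], 0]
  ],
  "jaw": -0.35,
  "squeeze": 20
}}

```text
clock: 5.38
position: [516.1, -204.9, 104.6]
tool_rot: [2.282, 2.159, 0.0]
force: [0.7, -0.0, -0.2]
opening: 27.5
grip_force: 0.0
```

Request:
{"fn": "send_rows", "kwargs": {
  "deltas": [
    [[0, 0, 0], 0],
    [[0, 0, 0], 0],
    [[0, 0, 0], 0],
    [[0, 0, 0], 0],
    [[0, 0, 0], 0],
    [[0, 0, 0], 0],
    [[0, 0, 0], 0]
  ],
  "jaw": -0.9,
  "squeeze": 20
}}

```text
clock: 6.25
position: [516.2, -204.9, 104.7]
tool_rot: [2.281, 2.159, 0.0]
force: [0.2, 0.3, 2.9]
opening: 11.1
grip_force: 19.4
```

```bash
python3 - <<'E'
from h import *
a=manip.camera("scene")[180:320,130:290]; b=manip.camera("side")[80:220,330:490]
cv2.imwrite("pics/g2.png",np.hstack([cv2.resize(x,(400,350),interpolation=cv2.INTER_CUBIC) for x in(a,b)])[:,:,::-1])
E
```

```text
(no output)
```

View pics/g2.png

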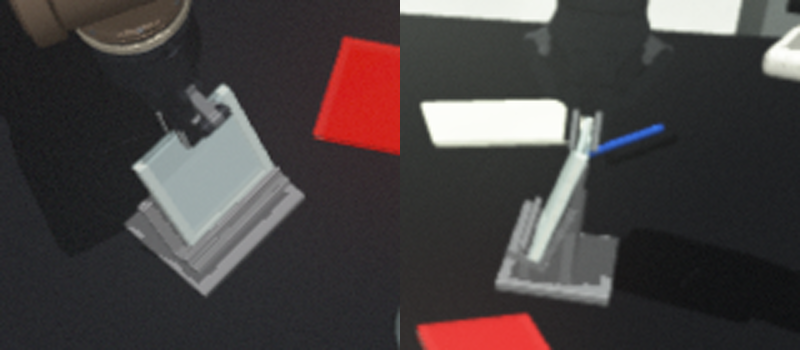

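The slab is still tilted, and its top is held between the fingers at (585,130). I'll lift it along the slab by about 12 mm, slowly.

Request:
{"fn": "send_rows", "kwargs": {
  "deltas": [
    [[0, -0.002, -0.006], 0],
    [[0, -0.004, -0.012], 0],
    [[0, -0.006, -0.018], 0],
    [[0, -0.009, -0.025], 0],
    [[0, -0.011, -0.032], 0],
    [[0, -0.014, -0.04], 0],
    [[0, -0.014, -0.04], 0],
    [[0, -0.014, -0.04], 0]
  ]
}}

```text
clock: 7.35
position: [512.0, -204.7, 116.7]
tool_rot: [2.282, 2.159, 0.0]
force: [0.9, -0.9, -0.5]
opening: 11.0
grip_force: 18.7
```

```bash
python3 - <<'E'
from h import *
a=manip.camera("scene")[180:320,130:290]; b=manip.camera("side")[80:220,330:490]
cv2.imwrite("pics/g3.png",np.hstack([cv2.resize(x,(400,350),interpolation=cv2.INTER_CUBIC) for x in(a,b)])[:,:,::-1])
E
```

```text
(no output)
```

View pics/g3.png

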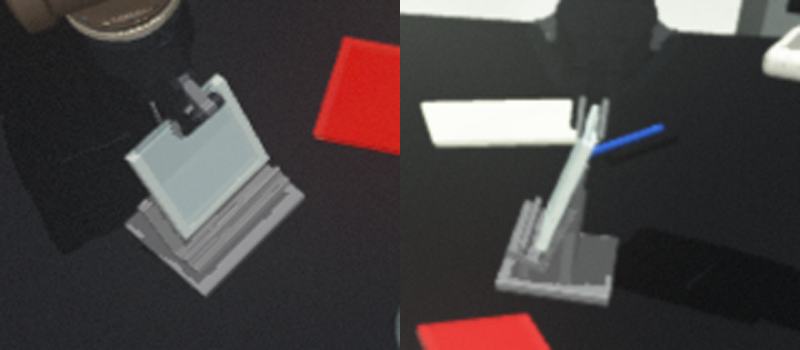

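Request:
{"fn": "send_rows", "kwargs": {
  "deltas": [
    [[0, -0.006, -0.016], 0],
    [[0, -0.013, -0.036], 0],
    [[0, -0.02, -0.056], 0],
    [[0, -0.027, -0.076], 0],
    [[0, -0.034, -0.096], 0],
    [[0, -0.041, -0.116], 0],
    [[0, -0.048, -0.136], 0],
    [[0, -0.056, -0.156], 0],
    [[0, -0.063, -0.176], 0],
    [[0, -0.07, -0.196], 0],
    [[0, -0.07, -0.216], 0],
    [[0, -0.07, -0.25], 0],
    [[0, -0.07, -0.3], 0],
    [[0, -0.07, -0.3], 0],
    [[0, -0.07, -0.3], 0]
  ]
}}

```text
clock: 9.32
position: [490.8, -203.4, 206.5]
tool_rot: [-2.282, -2.16, 0.0]
force: [0.9, -0.2, -2.1]
opening: 9.3
grip_force: 20.3
```

```bash
cat > tilt.py <<'E'
from fit import *
import sys
s=manip.sense(); print(s["clock"],s["position"],s["opening"],s["grip_force"])
yaw=Ro.from_rotvec(s["tool_rot"]).as_matrix()[:,1]; yaw=np.arctan2(yaw[1],yaw[0]); print("yaw",yaw)
V=[]
B=box(-5,5,-50,50,0,110)
g=s["position"]
def pose(p): # top-centre x,y offset along local axes, z, lean, yaw
    return [((B-[0,0,110])@Ro.from_euler('y',-p[3]).as_matrix().T)@Rz(p[4]).T+[p[0],p[1],p[2]]]
x0=[g[0],g[1],g[2]+30,.15,yaw]
for c in ["scene","side"]:
    im=manip.camera(c); cv2.imwrite(f"pics/t_{c}.png",im[:,:,::-1]); k=cam(c); e=proj(k,pose(x0)[0]).mean(0)
    ds=manip.masks_of(c,"cassette"); d=min(ds,key=lambda d:np.hypot(*(np.array(d["extent"][:2])-e)))
    print(c,np.round(e),np.round(d["extent"]),d["confidence"]); V.append((k,d["mask"]))
def f(p):
    return sum(dice(k,M,pose(p)) for k,M in V)
for l in (0,.2,.4):
    x0[3]=l; x,v=best(f,x0,[10,10,10,.15,.1]); print(np.round(x,3),round(v/2,3))
E
python3 tilt.py
```

```text
9.325 [ 490.83258467 -203.41532224  206.54376043] 9.283436640999643 20.34558802843094
yaw -0.05493378020653795
scene [192. 215.] [187. 213.  54.  57.] 0.82
side [414. 116.] [416. 118.  13.  67.] 0.78
[ 4.91652e+02 -2.03668e+02  2.38779e+02 -4.00000e-03 -2.60000e-02] 0.082
[ 4.91783e+02 -2.03012e+02  2.39411e+02 -7.00000e-03 -3.00000e-02] 0.081
[ 4.93268e+02 -1.96497e+02  2.45581e+02 -1.60000e-02 -1.90000e-02] 0.133
```

The cassette now hangs upright (lean about 0) with its foot about 77 mm below the TCP. I'll move it towards the stand at height and look.

Request:
{"fn": "send_rows", "kwargs": {
  "deltas": [
    [[0.02, 0, -0.1], 0],
    [[0.08, 0.02, -0.2], 0],
    [[0.17, 0.04, -0.28], 0],
    [[0.28, 0.06, -0.31], 0],
    [[0.4, 0.08, -0.31], 0],
    [[0.52, 0.1, -0.31], 0],
    [[0.64, 0.12, -0.31], 0],
    [[0.75, 0.12, -0.31], 0],
    [[0.85, 0.12, -0.31], 0],
    [[0.92, 0.12, -0.31], 0],
    [[0.96, 0.12, -0.31], 0],
    [[0.97, 0.12, -0.31], 0],
    [[0.97, 0.12, -0.31], 0],
    [[0.97, 0.12, -0.31], 0]
  ]
}}

```text
clock: 11.28
position: [542.9, 84.5, 299.6]
tool_rot: [2.282, 2.159, -0.0]
force: [-0.4, -0.6, -1.4]
opening: 9.3
grip_force: 20.3
```

```bash
python3 - <<'E'
from fit import *
s=manip.sense(); print(s["position"])
kw=cam("wrist"); im=manip.camera("wrist"); cv2.imwrite("pics/wrist2.png",im[:,:,::-1])
M={}
for t in ["stand","clamp","pad"]:
    for d in manip.masks_of("wrist",t): print("w",t,round(d["confidence"],2),np.round(d["extent"])); M.setdefault(("w",t),d["mask"])
kd=cam("side"); manip.camera("side")
for t in ["stand","clamp","pad"]:
    for d in manip.masks_of("side",t): print("d",t,round(d["confidence"],2),np.round(d["extent"])); M.setdefault(("d",t),d["mask"])
np.save("M.npy",M,allow_pickle=True)
np.save("kw2.npy",np.array(kw,dtype=object),allow_pickle=True)
E
```

```text
[542.90686741  84.47733121 299.63229228]
w stand 0.72 [326.  82. 130. 163.]
w clamp 0.85 [319.  51.  58.  73.]
w pad 0.73 [327.  69.  46.  39.]
d stand 0.9 [365. 306. 101. 133.]
d clamp 0.87 [361. 312.  49.  65.]
d pad 0.88 [361. 292.  41.  22.]
d pad 0.6 [362. 314.  45.  62.]Traceback (most recent call last):
  File "<stdin>", line 11, in <module>
ValueError: could not broadcast input array from shape (3,3) into shape (3,)
```

View pics/wrist2.png

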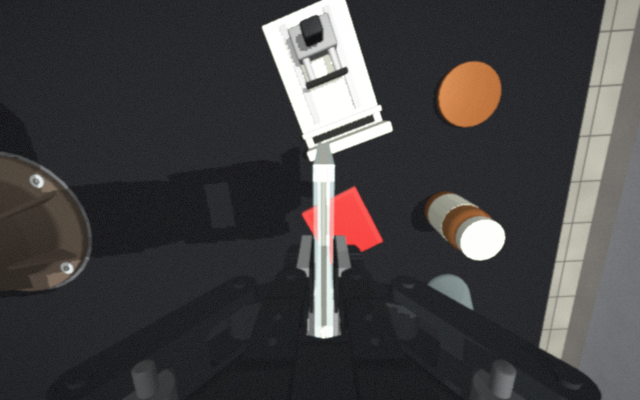

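The picture shows the stand at (326,82) with the clamp at its far end and the slot end near (345,135). The held cassette is edge-on at x≈322.

Next I'll fit the stand and find the slot edges.

```bash
python3 - <<'E'
from fit import *
M=np.load("M.npy",allow_pickle=True).item()
V={"w":(cam("wrist"),M["w","stand"]|M["w","clamp"]),"d":(cam("side"),M["d","stand"]|M["d","clamp"])}
def parts(p,ys,q):
    P=[box(-60,60,-100,100,0,15),box(-60,60,ys-21.5,ys-7.5,0,70),box(-60,60,ys+7.5,ys+15.5,0,38)]
    h=ys-7.5+10+74+56-q # handle centre y
    P+=[box(-28,28,h-20,h+20,15,58),box(-12,12,h-10,h+10,58,102)]
    return [b@Rz(p[2]).T+[p[0],p[1],0] for b in P]
for sub in ["wd","w","d"]:
    f=lambda p:sum(dice(*V[v],parts(p,p[3],0)) for v in sub)
    for y0 in (-78,-65):
        x,v=best(f,[545,206,.25,y0],[15,15,.15,8]); print(sub,np.round(x,3),round(v/len(sub),4))
    c=Rz(x[2])@[0,x[3],0]+[x[0],x[1],0]; print("slot",c)
# rectified strip around the slot: profile along stand y at several heights
f=lambda p:sum(dice(*V[v],parts(p,p[3],0)) for v in "w")
x,v=best(f,[545,206,.25,-78],[15,15,.15,8])
im=cv2.imread("pics/wrist2.png")
ov=im.copy()
for P in parts(x,x[3],0):
    cv2.polylines(ov,[cv2.convexHull(np.round(proj(V["w"][0],P)).astype(np.int32))],True,(0,0,255),1)
side=manip.camera("side")[:,:,::-1].copy()
for P in parts(x,x[3],0):
    cv2.polylines(side,[cv2.convexHull(np.round(proj(V["d"][0],P)).astype(np.int32))],True,(0,0,255),1)
A=cv2.resize(ov[0:180,240:420],(400,400),interpolation=cv2.INTER_CUBIC);B=cv2.resize(side[225:385,285:445],(400,400),interpolation=cv2.INTER_CUBIC)
cv2.imwrite("pics/ov.png",np.hstack([A,B]))
E
```

```text
wd [ 5.54772e+02  2.00844e+02  3.05000e-01 -6.96990e+01] 0.0223
wd [ 5.54994e+02  2.00654e+02  3.04000e-01 -6.88610e+01] 0.0222
slot [575.58443828 134.9434468    0.        ]
w [ 5.56295e+02  2.02580e+02  2.97000e-01 -7.06600e+01] 0.024
w [ 5.55464e+02  2.02262e+02  3.06000e-01 -6.99880e+01] 0.0221
slot [576.56552271 135.5306813    0.        ]
d [ 5.54092e+02  1.98897e+02  2.98000e-01 -7.52310e+01] 0.0207
d [ 5.54516e+02  1.99195e+02  3.12000e-01 -6.83960e+01] 0.0139
slot [575.48877905 134.09450143   0.        ]
```

View pics/ov.png

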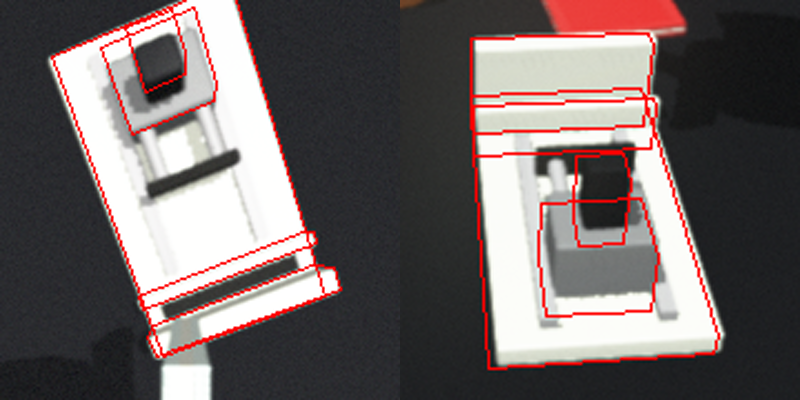

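The overlay fits the stand's base and backstop well. The slot centre is at about (576,135) with yaw 0.30. The clamp sits somewhat nearer the slot than fully open.

I'll roll to align with the slot and hover above it.

Request:
{"fn": "send_rows", "kwargs": {
  "deltas": [
    [[0.03, 0.02, 0], 0.05],
    [[0.06, 0.04, 0], 0.1],
    [[0.1, 0.06, 0], 0.155],
    [[0.14, 0.08, 0], 0.21],
    [[0.174, 0.1, 0], 0.265],
    [[0.174, 0.1, 0.02], 0.32],
    [[0.174, 0.1, 0.06], 0.37],
    [[0.174, 0.1, 0.12], 0.386],
    [[0.174, 0.1, 0.2], 0.386],
    [[0.174, 0.1, 0.28], 0.386],
    [[0.174, 0.1, 0.35], 0.386],
    [[0.174, 0.1, 0.385], 0.386],
    [[0.174, 0.1, 0.4], 0.386],
    [[0.174, 0.1, 0.4], 0.386],
    [[0.174, 0.1, 0.4], 0.386]
  ]
}}

```text
clock: 13.6
position: [576.0, 135.6, 180.3]
tool_rot: [3.105, 0.475, 0.002]
force: [0.4, 0.3, -2.3]
opening: 9.4
grip_force: 20.3
```

```bash
python3 - <<'E'
from fit import *
s=manip.sense(); print(s["position"],s["force"],s["opening"])
R=Ro.from_rotvec(s["tool_rot"]).as_matrix(); print("tool x ang",np.arctan2(R[1,0],R[0,0]),"tool y ang",np.arctan2(R[1,1],R[0,1]))
im=manip.camera("wrist")[:,:,::-1]; cv2.imwrite("pics/wrist3.png",im)
cv2.imwrite("pics/side3.png",manip.camera("side")[:,:,::-1])
k=cam("wrist"); yaw=.305; sl=np.array([576,135.2,0])
for n,P in {"backstop top front edge":[[-60,-7.5,70],[60,-7.5,70]],"lip":[[-60,7.5,38],[60,7.5,38]],"floor end":[[60,-7.5,15],[60,7.5,15]]}.items():
    print(n,np.round(proj(k,np.array(P)@Rz(yaw).T+sl)))
cv2.imwrite("pics/w3c.png",cv2.resize(im[100:400,180:480],(600,600),interpolation=cv2.INTER_CUBIC))
E
```

```text
[575.99987006 135.60567684 180.3139229 ] [ 0.3861359   0.26560727 -2.26453837] 9.398352541274948
tool x ang 0.30327262723602083 tool y ang -1.267524021434084
backstop top front edge [[331. 245.]
 [332. 128.]]
lip [[318. 233.]
 [317. 127.]]
floor end [[331. 126.]
 [317. 126.]]
```

View pics/w3c.png

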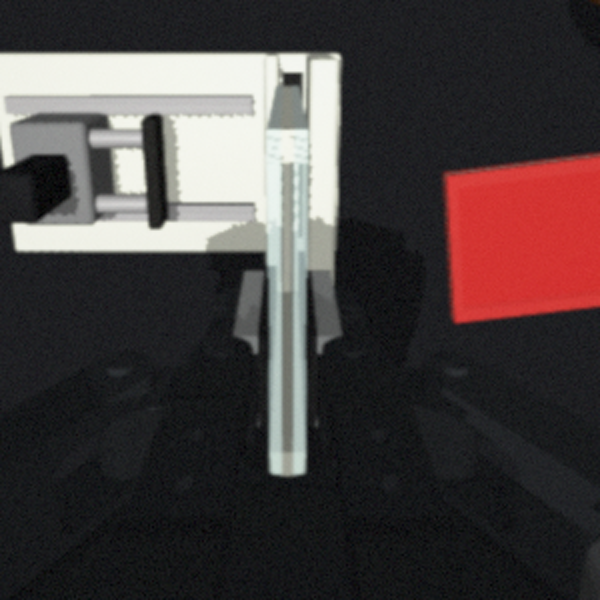

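In the crop the slab's lower end spans x 275–303. The lip's slot edge is near 280 and the backstop's near 308, so the slot lies slightly right of the model. I'll measure these edges along image rows.

```bash
python3 - <<'E'
from fit import *
im=cv2.imread("pics/wrist3.png"); g=cv2.cvtColor(im,cv2.COLOR_BGR2GRAY).astype(int)
for r in (129,131,133,135,138,141,144,148,152): print(r,g[r,308:356].tolist())
k=cam("wrist"); s=manip.sense(); R=Ro.from_rotvec(s["tool_rot"]).as_matrix()
def ty(u,v,z): return (R.T@(unproj(k,(u,v),z)-s["position"]))[1]
print("per px",ty(332,133,70),ty(333,133,70),ty(320,133,38),ty(321,133,38),ty(349,133,70))
E
```

```text
129 [244, 244, 242, 239, 230, 235, 241, 242, 240, 234, 215, 205, 235, 244, 244, 244, 244, 244, 244, 244, 244, 244, 244, 242, 228, 168, 131, 148, 165, 170, 172, 180, 186, 186, 183, 181, 178, 186, 193, 209, 218, 206, 142, 64, 32, 32, 29, 29]
131 [244, 244, 241, 235, 227, 237, 243, 244, 244, 238, 215, 197, 230, 242, 244, 245, 245, 244, 245, 245, 245, 245, 244, 243, 227, 167, 151, 201, 234, 241, 242, 242, 243, 243, 242, 243, 243, 243, 242, 238, 220, 175, 123, 61, 33, 28, 31, 33]
133 [244, 244, 243, 236, 225, 237, 244, 245, 244, 238, 215, 189, 221, 237, 244, 244, 245, 244, 244, 245, 245, 244, 244, 242, 228, 168, 152, 207, 236, 244, 245, 245, 244, 244, 244, 244, 245, 244, 244, 237, 220, 173, 116, 56, 32, 27, 35, 25]
135 [245, 244, 243, 237, 228, 237, 242, 244, 243, 237, 212, 163, 164, 192, 223, 229, 230, 231, 231, 230, 231, 231, 232, 235, 225, 169, 157, 210, 236, 243, 244, 244, 244, 245, 245, 244, 244, 244, 244, 238, 219, 166, 103, 50, 32, 31, 34, 29]
138 [244, 244, 244, 236, 225, 236, 242, 244, 244, 237, 214, 169, 157, 110, 57, 42, 41, 42, 39, 41, 38, 46, 90, 165, 211, 168, 156, 211, 236,
[... 434 characters left out ...]
 102, 166, 207, 156, 154, 216, 238, 243, 244, 245, 244, 244, 244, 244, 245, 245, 243, 238, 220, 170, 93, 33, 32, 30, 28, 35]
148 [244, 245, 242, 236, 221, 233, 240, 239, 219, 164, 136, 133, 133, 132, 134, 134, 136, 136, 136, 132, 134, 130, 130, 172, 204, 153, 158, 219, 238, 244, 245, 244, 245, 244, 244, 244, 244, 245, 243, 237, 219, 173, 97, 42, 31, 32, 33, 34]
152 [243, 245, 243, 235, 219, 232, 240, 227, 173, 136, 135, 135, 134, 136, 137, 137, 136, 134, 135, 133, 136, 136, 145, 184, 210, 153, 157, 219, 239, 244, 245, 244, 245, 244, 243, 245, 244, 244, 242, 234, 216, 175, 97, 35, 34, 32, 24, 31]
per px 7.787217278457365 8.73097346372866 -3.907629014962768 -2.8548198249105647 23.8309276305755
```

The slot centre lies at about +3 mm along tool y and the slab at about +1.3 mm. I'll shift about 2.3 mm, which also favours the backstop side, then descend.

Request:
{"fn": "send_rows", "kwargs": {
  "deltas": [
    [[0, 0.0075, 0], 0],
    [[0, 0.0075, 0.02], 0],
    [[0, 0.0075, 0.05], 0],
    [[0, 0.0075, 0.08], 0],
    [[0, 0.0075, 0.1], 0],
    [[0, 0.0075, 0.12], 0],
    [[0, 0.0075, 0.14], 0],
    [[0, 0.0075, 0.15], 0],
    [[0, 0.0075, 0.15], 0]
  ]
}}

```text
clock: 14.82
position: [576.4, 133.4, 134.5]
tool_rot: [3.106, 0.474, -0.0]
force: [0.8, 0.3, -1.5]
opening: 9.2
grip_force: 20.3
```

```bash
python3 - <<'E'
from h import *
w=manip.camera("wrist")[90:290,230:430]; b=manip.camera("side")[190:350,290:450]
cv2.imwrite("pics/p1.png",np.hstack([cv2.resize(x,(400,400),interpolation=cv2.INTER_CUBIC) for x in(w,b)])[:,:,::-1])
E
```

```text
(no output)
```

View pics/p1.png

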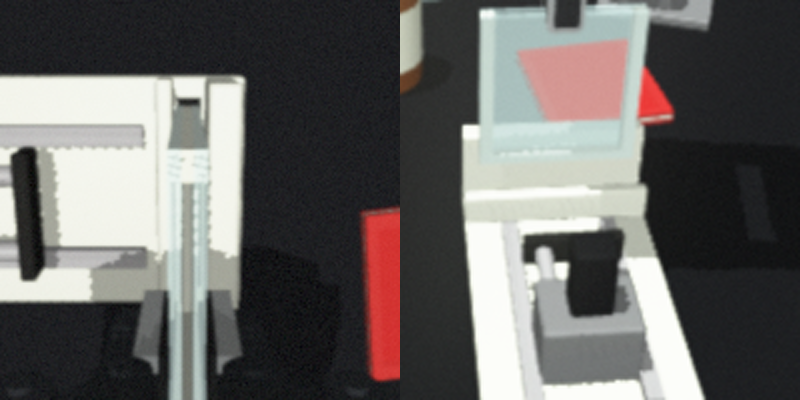

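The crop shows the slab's lower end (x 172–204) between the lip edge at about 172 and the backstop at 207, with no contact. I'll continue down.

Request:
{"fn": "send_rows", "kwargs": {
  "deltas": [
    [[0, 0, 0.02], 0],
    [[0, 0, 0.04], 0],
    [[0, 0, 0.06], 0],
    [[0, 0, 0.08], 0],
    [[0, 0, 0.1], 0],
    [[0, 0, 0.115], 0],
    [[0, 0, 0.12], 0],
    [[0, 0, 0.12], 0]
  ]
}}

```text
clock: 15.92
position: [576.4, 133.4, 98.6]
tool_rot: [3.106, 0.474, 0.0]
force: [0.8, 0.3, -2.1]
opening: 9.5
grip_force: 20.3
```

Request:
{"fn": "send_rows", "kwargs": {
  "deltas": [
    [[0, 0, 0.003], 0],
    [[0, 0, 0.006], 0],
    [[0, 0, 0.009], 0],
    [[0, 0, 0.012], 0],
    [[0, 0, 0.012], 0]
  ]
}}

```text
clock: 16.55
position: [576.4, 133.4, 94.9]
tool_rot: [3.106, 0.474, -0.0]
force: [0.3, -0.6, -2.6]
opening: 9.2
grip_force: 20.3
```

Request:
{"fn": "send_rows", "kwargs": {
  "deltas": [
    [[0, 0, 0.002], 0],
    [[0, 0, 0.004], 0],
    [[0, 0, 0.006], 0],
    [[0, 0, 0.006], 0],
    [[0, 0, 0.006], 0]
  ]
}}

```text
clock: 17.18
position: [576.4, 133.4, 93.2]
tool_rot: [3.106, 0.474, 0.0]
force: [-0.4, -0.1, -1.6]
opening: 9.3
grip_force: 20.3
```

Request:
{"fn": "send_rows", "kwargs": {
  "deltas": [
    [[0, 0, 0.002], 0],
    [[0, 0, 0.004], 0],
    [[0, 0, 0.004], 0]
  ]
}}

```text
clock: 17.55
position: [576.4, 133.4, 92.0]
tool_rot: [3.106, 0.474, 0.0]
force: [-0.1, 0.5, -2.5]
opening: 9.2
grip_force: 20.4
```

Request:
{"fn": "send_rows", "kwargs": {
  "deltas": [
    [[0, 0, 0.002], 0],
    [[0, 0, 0.004], 0],
    [[0, 0, 0.004], 0]
  ]
}}

```text
clock: 17.92
position: [576.5, 133.4, 91.9]
tool_rot: [3.105, 0.474, 0.002]
force: [-3.4, -0.9, 9.6]
opening: 9.2
grip_force: 21.7
```

Request:
{"fn": "send_rows", "kwargs": {
  "deltas": [
    [[0, 0, 0.002], 0],
    [[0, 0, 0.004], 0],
    [[0, 0, 0.004], 0]
  ]
}}

```text
clock: 18.3
position: [576.7, 133.3, 91.8]
tool_rot: [3.105, 0.475, 0.003]
force: [-8.0, -2.2, 22.0]
opening: 9.4
grip_force: 23.1
```

Request:
{"fn": "send_rows", "kwargs": {
  "deltas": [
    [[0, 0, 0.002], 0],
    [[0, 0, 0.004], 0],
    [[0, 0, 0.004], 0]
  ]
}}

```text
clock: 18.68
position: [576.8, 133.3, 91.8]
tool_rot: [3.105, 0.475, 0.005]
force: [-11.2, -3.3, 32.5]
opening: 9.3
grip_force: 24.5
```

The cassette is on the floor: contact came at TCP z≈92, which is where the foot was expected to meet it. I'll ease the pressure off, then release it partway and then fully.

Request:
{"fn": "send_rows", "kwargs": {
  "deltas": [
    [[0, 0, -0.005], 0],
    [[0, 0, -0.0105], 0],
    [[0, 0, -0.0105], 0],
    [[0, 0, -0.0105], 0]
  ]
}}

```text
clock: 19.18
position: [576.6, 133.4, 91.9]
tool_rot: [3.105, 0.474, 0.001]
force: [-1.6, -0.5, 7.1]
opening: 9.4
grip_force: 21.3
```

Request:
{"fn": "send_rows", "kwargs": {
  "deltas": [
    [[0, 0, 0], 0],
    [[0, 0, 0], 0],
    [[0, 0, 0], 0]
  ],
  "jaw": -0.6
}}

```text
clock: 19.55
position: [576.4, 133.4, 91.4]
tool_rot: [3.106, 0.474, -0.0]
force: [-0.1, 0.9, -0.1]
opening: 17.2
grip_force: 0.0
```

```bash
python3 - <<'E'
from h import *
w=manip.camera("wrist")[90:290,230:430]; b=manip.camera("side")[190:350,290:450]
cv2.imwrite("pics/p2.png",np.hstack([cv2.resize(x,(400,400),interpolation=cv2.INTER_CUBIC) for x in(w,b)])[:,:,::-1])
E
```

```text
(no output)
```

View pics/p2.png

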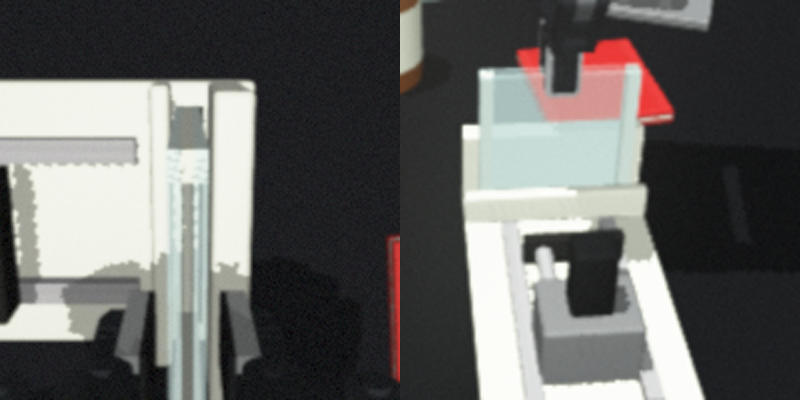

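The cassette stands upright and free in the slot, with about 1 mm to the backstop. I have now viewed 12 pictures against a limit of 10, so from here I'll work from numbers only.

Next I'll rise and go over the clamp.

Request:
{"fn": "send_rows", "kwargs": {
  "deltas": [
    [[0, 0, 0], 0],
    [[0, 0, 0], 0],
    [[0, 0, -0.03], 0],
    [[0, 0, -0.08], 0],
    [[0, 0, -0.16], 0],
    [[0, 0, -0.26], 0],
    [[0, -0.03, -0.36], 0],
    [[0, -0.08, -0.362], -0.05],
    [[0, -0.14, -0.362], -0.1],
    [[0, -0.2, -0.362], -0.155],
    [[0, -0.26, -0.362], -0.21],
    [[0, -0.32, -0.362], -0.265],
    [[0, -0.37, -0.362], -0.32],
    [[0, -0.397, -0.362], -0.375],
    [[0, -0.397, -0.362], -0.43],
    [[0, -0.397, -0.362], -0.48],
    [[0, -0.397, -0.362], -0.5],
    [[0, -0.397, -0.362], -0.5],
    [[0, -0.397, -0.362], -0.5]
  ],
  "jaw": -0.3
}}

```text
clock: 22.02
position: [540.9, 247.1, 200.8]
tool_rot: [1.862, 2.53, 0.001]
force: [-0.2, 1.3, -0.2]
opening: 29.5
grip_force: 0.0
```

```bash
cat > cl.py <<'E'
from fit import *
s=manip.sense(); R=Ro.from_rotvec(s["tool_rot"]).as_matrix(); print(s["clock"],s["position"],"yaw of tool x",np.arctan2(R[1,0],R[0,0]))
yaw=.303; sl=np.array([576.0,132.5,0])
k=cam("wrist"); im=manip.camera("wrist"); cv2.imwrite("pics/cl.png",im[:,:,::-1])
for t in ["clamp","pad","cassette","stand"]:
    for d in manip.masks_of("wrist",t): print(t,round(d["confidence"],2),np.round(d["extent"]))
g=im.max(2)
def loc(u,v,z): return Rz(-yaw)@(unproj(k,(u,v),z)-sl)   # slot-frame coordinates
# rectified slot-frame grids at handle-top height 102 and pad-top height 58: dark blobs
def rect(z,x0,x1,y0,y1):
    X,Y=np.meshgrid(np.arange(x0,x1),np.arange(y0,y1)); P=np.stack([X.ravel(),Y.ravel(),np.full(X.size,z)],1)@Rz(yaw).T+sl
    uv=proj(k,P).astype(np.float32).reshape(X.shape+(2,)); return cv2.remap(g,uv[...,0],uv[...,1],cv2.INTER_LINEAR)
for z in (102,58):
    r=rect(z,-35,36,5,150)
    print("z",z,"profile along y at x=0:",[int(v) for v in r[::3,33:38].mean(1)])
    print("x profile at y=120:",[int(v) for v in r[113:118,::3].mean(0)])
E
python3 cl.py
```

```text
22.025 [540.87598334 247.09429394 200.76781613] yaw of tool x 1.8724613437788407
clamp 0.96 [321. 188.  49.  75.]
pad 0.79 [324. 208.  52.  25.]
cassette 0.9 [323. 289.  76.  60.]
cassette 0.58 [301. 326.  35.  18.]
stand 0.88 [322. 200.  98. 130.]
z 102 profile along y at x=0: [243, 245, 246, 242, 226, 226, 225, 225, 225, 225, 225, 225, 227, 249, 255, 255, 229, 224, 254, 255, 255, 255, 255, 255, 255, 255, 255, 255, 208, 84, 57, 53, 248, 254, 255, 255, 255, 255, 77, 51, 62, 90, 93, 87, 46, 42, 79, 251, 251]
x profile at y=120: [253, 253, 253, 231, 216, 190, 183, 190, 136, 85, 80, 80, 80, 78, 66, 82, 233, 249, 248, 248, 254, 255, 255, 255]
z 58 profile along y at x=0: [225, 225, 225, 225, 231, 254, 255, 255, 236, 226, 232, 255, 255, 255, 255, 255, 255, 255, 255, 255, 255, 255, 251, 87, 79, 48, 85, 249, 254, 255, 255, 255, 255, 255, 71, 51, 53, 82, 93, 94, 82, 45, 42, 46, 245, 251, 251, 203, 134]
x profile at y=120: [253, 239, 226, 174, 178, 177, 177, 152, 71, 86, 89, 91, 93, 96, 98, 97, 116, 247, 250, 250, 250, 249, 255, 255]
```

The numbers agree: the pad face is at slot-frame y≈74 and the handle top spans about 120–140, centred in x, which puts the clamp at q≈2–3 mm. I'll descend on the handle.

Request:
{"fn": "send_rows", "kwargs": {
  "deltas": [
    [[0.034, 0, 0], 0],
    [[0.034, 0, 0.08], 0],
    [[0.034, 0, 0.16], 0],
    [[0.034, 0, 0.24], 0],
    [[0.034, 0, 0.31], 0],
    [[0.034, 0, 0.36], 0],
    [[0.034, 0, 0.4], 0],
    [[0.034, 0, 0.415], 0],
    [[0.034, 0, 0.42], 0],
    [[0.034, 0, 0.42], 0]
  ],
  "jaw": 0.4
}}

```text
clock: 23.52
position: [538.0, 256.9, 74.6]
tool_rot: [1.86, 2.531, 0.001]
force: [-0.3, -0.3, -0.3]
opening: 59.9
grip_force: 0.0
```

Request:
{"fn": "send_rows", "kwargs": {
  "deltas": [
    [[0, 0, 0], 0],
    [[0, 0, 0], 0],
    [[0, 0, 0], 0],
    [[0, 0, 0], 0],
    [[0, 0, 0], 0],
    [[0, 0, 0], 0],
    [[0, 0, 0], 0]
  ],
  "jaw": -0.7,
  "squeeze": 35
}}

```text
clock: 24.4
position: [536.9, 256.5, 74.7]
tool_rot: [-1.86, -2.531, 0.002]
force: [-6.5, -2.7, 7.8]
opening: 21.4
grip_force: 33.9
```

Request:
{"fn": "send_rows", "kwargs": {
  "deltas": [
    [[-0.01, 0, 0], 0],
    [[-0.025, 0, 0], 0],
    [[-0.045, 0, 0], 0],
    [[-0.065, 0, 0], 0],
    [[-0.085, 0, 0], 0],
    [[-0.105, 0, 0], 0],
    [[-0.125, 0, 0], 0],
    [[-0.145, 0, 0], 0],
    [[-0.165, 0, 0], 0],
    [[-0.185, 0, 0], 0],
    [[-0.2, 0, 0], 0],
    [[-0.21, 0, 0], 0],
    [[-0.21, 0, 0], 0],
    [[-0.21, 0, 0], 0]
  ]
}}

```text
clock: 26.15
position: [555.6, 196.8, 74.6]
tool_rot: [-1.86, -2.53, 0.002]
force: [-7.2, 1.3, 7.1]
opening: 21.8
grip_force: 34.0
```

```bash
cat > gap.py <<'E'
from fit import *
s=manip.sense(); print(s["clock"],s["position"],s["force"],s["opening"])
yaw=.303; sl=np.array([576.0,132.5,0]); print("tcp slot frame",Rz(-yaw)@(s["position"]-sl))
for c in ["wrist","side","scene"]:
    k=cam(c); im=manip.camera(c); cv2.imwrite(f"pics/gap_{c}_{int(s['clock']*100)}.png",im[:,:,::-1])
    for t in ["pad","cassette"]:
        for d in manip.masks_of(c,t): print(c,t,round(d["confidence"],2),np.round(d["extent"]))
    g=im.min(2)
    for x in (-26,-22,22,26):
        Y=np.arange(-30,70,2.); P=np.stack([Y*0+x,Y,Y*0+58],1)@Rz(yaw).T+sl
        uv=proj(k,P).astype(np.float32)
        print(c,"x",x,cv2.remap(g,uv[None,:,0],uv[None,:,1],cv2.INTER_LINEAR)[0].tolist())
E
python3 gap.py
```

```text
26.15 [555.55101482 196.82766287  74.64398178] [-7.23611045  1.30006099  7.09155079] 21.835334728091926
tcp slot frame [-0.32304246 67.4989248  74.64398178]
wrist pad 0.91 [325. 286.  45.  25.]
wrist cassette 0.8 [323. 315.  60.  42.]
wrist cassette 0.59 [225. 364.  18.  16.]
wrist x -26 [15, 17, 17, 21, 20, 20, 18, 18, 13, 16, 22, 18, 13, 18, 22, 24, 11, 20, 16, 16, 17, 16, 17, 20, 20, 16, 19, 19, 20, 20, 19, 59, 93, 84, 84, 82, 83, 80, 73, 58, 35, 46, 81, 81, 81, 79, 81, 78, 80, 81]
wrist x -22 [17, 20, 19, 19, 98, 120, 115, 105, 101, 100, 100, 96, 91, 78, 68, 42, 20, 17, 19, 14, 14, 13, 18, 21, 15, 18, 19, 18, 41, 105, 105, 105, 89, 78, 83, 83, 83, 84, 83, 84, 83, 82, 83, 83, 84, 83, 85, 85, 87, 87]
wrist x 22 [18, 22, 16, 27, 95, 126, 124, 114, 104, 105, 106, 104, 101, 68, 55, 35, 27, 20, 21, 28, 22, 26, 21, 23, 27, 23, 26, 23, 30, 56, 60, 57, 47, 55, 64, 79, 80, 83, 85, 83, 86, 83, 86, 88, 87, 84, 87, 86, 87, 86]
wrist x 26 [17, 17, 13, 15, 24, 23, 22, 22, 19, 25, 21, 26, 14, 10, 20, 14, 17, 20, 20, 19, 16, 18, 18, 17, 17, 21, 17, 20, 22, 27, 41, 97, 98, 84, 84, 83, 84, 85, 83, 
[... 1553 characters left out ...]
, 185, 147, 127, 119, 119, 120, 121, 121, 126, 131, 132, 133, 133, 132, 130, 129, 128, 128, 127, 126, 126, 126, 129, 140, 157, 149, 143, 154, 154, 141, 119, 105, 103, 103, 103]
scene x 22 [136, 137, 136, 135, 136, 137, 138, 137, 150, 192, 209, 215, 214, 214, 214, 182, 149, 125, 120, 121, 122, 123, 123, 132, 139, 141, 141, 140, 141, 142, 142, 142, 141, 141, 139, 136, 133, 134, 143, 152, 156, 147, 146, 162, 147, 120, 110, 104, 103, 102]
scene x 26 [137, 137, 137, 136, 137, 137, 138, 140, 156, 186, 211, 214, 214, 214, 211, 194, 154, 132, 121, 120, 121, 121, 123, 126, 129, 129, 129, 130, 129, 128, 131, 132, 130, 128, 128, 127, 127, 131, 145, 165, 156, 145, 157, 156, 139, 119, 104, 101, 101, 102]
```

Image edges of the black pad against the glass are ambiguous to about 5 mm. I'll reference the slide at its fully open stop (q=0), then advance a known distance.

Request:
{"fn": "send_rows", "kwargs": {
  "deltas": [
    [[0.01, 0, 0], 0],
    [[0.03, 0, 0], 0],
    [[0.055, 0, 0], 0],
    [[0.08, 0, 0], 0],
    [[0.105, 0, 0], 0],
    [[0.13, 0, 0], 0],
    [[0.155, 0, 0], 0],
    [[0.175, 0, 0], 0],
    [[0.19, 0, 0], 0],
    [[0.2, 0, 0], 0],
    [[0.2, 0, 0], 0]
  ]
}}

```text
clock: 27.98
position: [537.8, 253.3, 74.6]
tool_rot: [-1.86, -2.531, 0.003]
force: [-5.1, -4.7, 7.2]
opening: 21.9
grip_force: 34.0
```

Request:
{"fn": "send_rows", "kwargs": {
  "deltas": [
    [[0.005, 0, 0], 0],
    [[0.01, 0, 0], 0],
    [[0.01, 0, 0], 0]
  ]
}}

```text
clock: 28.35
position: [537.1, 256.0, 74.7]
tool_rot: [-1.86, -2.531, 0.003]
force: [-4.6, -7.0, 7.4]
opening: 21.6
grip_force: 34.0
```

Request:
{"fn": "send_rows", "kwargs": {
  "deltas": [
    [[0.004, 0, 0], 0],
    [[0.008, 0, 0], 0],
    [[0.008, 0, 0], 0]
  ]
}}

```text
clock: 28.72
position: [536.3, 258.2, 74.6]
tool_rot: [-1.86, -2.531, 0.003]
force: [-4.0, -6.7, 7.8]
opening: 21.8
grip_force: 34.0
```

Request:
{"fn": "send_rows", "kwargs": {
  "deltas": [
    [[0.004, 0, 0], 0],
    [[0.007, 0, 0], 0],
    [[0.007, 0, 0], 0]
  ]
}}

```text
clock: 29.1
position: [535.7, 260.2, 74.7]
tool_rot: [-1.86, -2.531, 0.003]
force: [-4.3, -6.6, 7.8]
opening: 22.1
grip_force: 34.0
```

Request:
{"fn": "send_rows", "kwargs": {
  "deltas": [
    [[0.004, 0, 0], 0],
    [[0.007, 0, 0], 0],
    [[0.007, 0, 0], 0]
  ]
}}

```text
clock: 29.48
position: [535.1, 262.2, 74.7]
tool_rot: [-1.86, -2.531, 0.003]
force: [-4.1, -7.7, 7.4]
opening: 22.5
grip_force: 34.0
```

Request:
{"fn": "send_rows", "kwargs": {
  "deltas": [
    [[0.005, 0, 0], 0],
    [[0.01, 0, 0], 0],
    [[0.01, 0, 0], 0]
  ]
}}

```text
clock: 29.85
position: [534.7, 263.3, 74.6]
tool_rot: [1.859, 2.531, -0.006]
force: [-0.7, -20.2, 7.9]
opening: 21.8
grip_force: 34.0
```

Request:
{"fn": "send_rows", "kwargs": {
  "deltas": [
    [[0.005, 0, 0], 0],
    [[0.01, 0, 0], 0],
    [[0.01, 0, 0], 0]
  ]
}}

```text
clock: 30.22
position: [534.6, 263.8, 74.6]
tool_rot: [1.858, 2.529, -0.01]
force: [4.5, -37.8, 8.8]
opening: 21.6
grip_force: 33.9
```

The open stop is at slot-frame TCP y≈137.0, so q=84 mm corresponds to 53.0. It also agrees with the pad position seen earlier. I'll advance.

Request:
{"fn": "send_rows", "kwargs": {
  "deltas": [
    [[-0.015, 0, 0], 0],
    [[-0.035, 0, 0], 0],
    [[-0.06, 0, 0], 0],
    [[-0.085, 0, 0], 0],
    [[-0.11, 0, 0], 0],
    [[-0.135, 0, 0], 0],
    [[-0.16, 0, 0], 0],
    [[-0.185, 0, 0], 0],
    [[-0.205, 0, 0], 0],
    [[-0.22, 0, 0], 0],
    [[-0.23, 0, 0], 0],
    [[-0.24, 0, 0], 0],
    [[-0.24, 0, 0], 0]
  ]
}}

```text
clock: 31.85
position: [554.5, 200.3, 74.7]
tool_rot: [-1.86, -2.53, 0.001]
force: [-6.8, 1.8, 7.5]
opening: 22.1
grip_force: 34.4
```

Request:
{"fn": "send_rows", "kwargs": {
  "deltas": [
    [[-0.005, 0, 0], 0],
    [[-0.01, 0, 0], 0],
    [[-0.015, 0, 0], 0],
    [[-0.02, 0, 0], 0],
    [[-0.025, 0, 0], 0],
    [[-0.03, 0, 0], 0],
    [[-0.035, 0, 0], 0],
    [[-0.035, 0, 0], 0]
  ]
}}

```text
clock: 32.85
position: [557.5, 190.6, 74.7]
tool_rot: [-1.86, -2.53, 0.001]
force: [-6.8, 4.1, 8.5]
opening: 22.2
grip_force: 34.5
```

```bash
python3 gap.py | grep -v -e "side x" -e "scene x"
```

```text
32.85 [557.49848442 190.61047283  74.6834316 ] [-6.81092827  4.09303428  8.52838474] 22.17066007445025
tcp slot frame [-0.31940414 60.98385944 74.6834316 ]
wrist pad 0.71 [325. 284.  45.  22.]
wrist cassette 0.56 [323. 314.  63.  47.]
wrist cassette 0.52 [229. 362.  16.  14.]
wrist cassette 0.29 [323. 240.  81. 108.]
wrist x -26 [17, 21, 21, 18, 17, 12, 17, 18, 16, 19, 11, 18, 18, 13, 15, 19, 19, 19, 20, 16, 9, 17, 22, 25, 23, 20, 19, 23, 79, 86, 84, 87, 82, 81, 79, 67, 49, 33, 61, 82, 82, 81, 81, 79, 78, 79, 81, 78, 80, 79]
wrist x -22 [27, 118, 128, 120, 116, 114, 112, 110, 100, 89, 75, 63, 33, 13, 19, 23, 15, 19, 17, 18, 18, 21, 16, 20, 18, 58, 106, 106, 103, 82, 81, 84, 86, 81, 82, 82, 82, 83, 85, 84, 83, 86, 85, 86, 87, 86, 88, 87, 89, 89]
wrist x 22 [26, 119, 130, 127, 121, 116, 117, 116, 109, 103, 59, 51, 31, 28, 22, 23, 24, 19, 23, 23, 27, 24, 24, 23, 22, 38, 55, 62, 56, 49, 60, 74, 81, 82, 83, 84, 83, 84, 85, 86, 87, 84, 84, 87, 86, 85, 86, 86, 86, 87]
wrist x 26 [20, 24, 27, 25, 21, 22, 17, 24, 21, 19, 17, 14, 14, 16, 17, 19, 14, 21, 16, 16, 20, 19, 16, 18, 18, 17, 26, 45, 108, 88, 84, 83, 85, 85, 82, 84, 81, 70, 72, 83, 84, 84, 85, 84, 84, 84, 83, 82, 83, 92]
side pad 0.78 [353. 263.  35.  15.]
side pad 0.55 [364. 307.  98. 130.]
side cassette 0.67 [351. 239.  65.  55.]
scene cassette 0.85 [324. 153.  39.  28.]
scene cassette 0.84 [281. 220.  50.  48.]
```

Request:
{"fn": "send_rows", "kwargs": {
  "deltas": [
    [[-0.005, 0, 0], 0],
    [[-0.01, 0, 0], 0],
    [[-0.014, 0, 0], 0],
    [[-0.018, 0, 0], 0],
    [[-0.022, 0, 0], 0],
    [[-0.022, 0, 0], 0]
  ]
}}

```text
clock: 34.05
position: [559.4, 184.5, 74.7]
tool_rot: [-1.859, -2.53, 0.001]
force: [-7.0, 5.1, 6.9]
opening: 21.8
grip_force: 34.5
```

```bash
python3 gap.py | grep -v -e "side x" -e "scene x" -e "x -26" -e "x 26"
```

```text
34.05 [559.38200532 184.5030147   74.6681059 ] [-6.99111898  5.14611818  6.86032126] 21.846945286324924
tcp slot frame [-0.34405901 54.59260855 74.6681059 ]
wrist pad 0.74 [324. 281.  41.  18.]
wrist cassette 0.91 [326. 324. 188.  76.]
wrist cassette 0.52 [223. 362.   9.  14.]
wrist x -22 [97, 110, 113, 119, 109, 101, 86, 72, 59, 28, 17, 19, 15, 17, 17, 19, 15, 17, 23, 20, 21, 20, 78, 106, 107, 101, 82, 81, 83, 84, 82, 85, 83, 82, 82, 84, 80, 83, 82, 85, 83, 86, 88, 86, 86, 87, 88, 84, 87, 85]
wrist x 22 [99, 126, 126, 125, 124, 125, 109, 59, 50, 31, 25, 26, 25, 23, 22, 23, 23, 24, 24, 22, 23, 29, 43, 59, 62, 56, 51, 63, 74, 80, 81, 84, 83, 84, 84, 84, 89, 88, 83, 86, 87, 85, 84, 87, 86, 85, 89, 133, 145, 145]
side pad 0.6 [355. 262.  38.  11.]
side cassette 0.74 [350. 241.  63.  50.]
side cassette 0.5 [371. 224.  61.  33.]
scene cassette 0.77 [324. 154.  41.  25.]
scene cassette 0.77 [281. 221.  50.  51.]
```

The force along the slide rose by about 3.4 N over its free-sliding value, and q≈82.5 mm by the stop reference. Both put the pad roughly half way in (8–11 mm). I'll release the clamp and retreat.

Request:
{"fn": "send_rows", "kwargs": {
  "deltas": [
    [[0, 0, 0], 0],
    [[0, 0, 0], 0],
    [[0, 0, 0], 0],
    [[0, 0, 0], 0],
    [[0, 0, -0.03], 0],
    [[0, 0, -0.1], 0],
    [[0, 0, -0.2], 0],
    [[0, 0, -0.32], 0],
    [[0.05, 0, -0.42], 0],
    [[0.15, 0, -0.45], 0],
    [[0.25, 0, -0.45], 0],
    [[0.25, 0, -0.45], 0],
    [[0.25, 0, -0.45], 0]
  ],
  "jaw": 0.4
}}

```text
clock: 36.12
position: [538.3, 255.0, 209.4]
tool_rot: [1.86, 2.531, 0.0]
force: [-0.1, -0.8, 0.3]
opening: 59.6
grip_force: 0.0
```

```bash
python3 - <<'E'
from fit import *
s=manip.sense(); print(s["clock"],s["position"],s["force"])
yaw=.303; sl=np.array([576.0,132.5,0])
k=cam("wrist"); im=manip.camera("wrist"); cv2.imwrite("pics/end.png",im[:,:,::-1])
def dets(c):
    for t in ["cassette","pad","clamp","stand"]:
        for d in manip.masks_of(c,t): print(c,t,round(d["confidence"],2),np.round(d["extent"]))
dets("wrist")
g=im.min(2)
o=Rz(-yaw)@(-k[1].T@k[2]-sl); print("cam slotframe",o)
for z,xs in ((102,(0,)),(58,(-27,-20,20,27)),(125,(-30,30))):
  for x in xs:
    Y=np.arange(-30,80,2.); P=np.stack([Y*0+x,Y,Y*0+z],1)@Rz(yaw).T+sl
    uv=proj(k,P).astype(np.float32); print(z,x,cv2.remap(g,uv[None,:,0],uv[None,:,1],cv2.INTER_LINEAR)[0].tolist())
# cassette upright fit: slot frame pose with scene+side masks
B=box(-50,50,-5,5,0,110); V=[]
for c in ["scene","side"]:
    manip.camera(c); kk=cam(c); e=proj(kk,np.array([[576,132.5,75]]))[0]
    d=min(manip.masks_of(c,"cassette"),key=lambda d:np.hypot(*(np.array(d["extent"][:2])-e))); print(c,e,d["extent"],d["confidence"])
    print(np.round(proj(kk,(np.array([[-50,0,110],[50,0,110]])+[0,-2,15])@Rz(yaw).T+sl)))
E
```

```text
36.125 [538.30662251 255.01030467 209.40702907] [-0.13355569 -0.8497494   0.26154034]
wrist cassette 0.87 [322. 292.  92.  60.]
wrist cassette 0.68 [289. 330.  61.  23.]
wrist pad 0.79 [323. 268.  46.  18.]
wrist clamp 0.75 [322. 248.  43.  63.]
wrist clamp 0.7 [456. 267.  73.  50.]
wrist stand 0.78 [324. 221.  93. 164.]
cam slotframe [  1.17837056 200.3611229  376.07214208]
102 0 [57, 71, 151, 236, 214, 167, 220, 242, 209, 178, 174, 178, 177, 176, 178, 176, 183, 214, 230, 232, 232, 229, 216, 206, 202, 200, 202, 202, 201, 202, 187, 117, 77, 73, 56, 42, 45, 58, 64, 65, 67, 70, 66, 69, 69, 59, 47, 38, 37, 35, 32, 33, 34, 36, 38]
58 -27 [180, 207, 228, 230, 231, 231, 232, 220, 209, 203, 202, 202, 201, 201, 201, 202, 198, 156, 95, 84, 74, 74, 74, 88, 111, 179, 254, 255, 255, 245, 215, 205, 208, 203, 239, 250, 244, 240, 225, 199, 201, 203, 204, 206, 203, 203, 203, 205, 205, 207, 200, 191, 198, 207, 211]
58 -20 [179, 207, 229, 231, 232, 231, 225, 216, 205, 203, 201, 199, 202, 202, 202, 202, 197, 153, 88, 78, 71, 64, 146, 225, 238, 240, 247, 248, 249, 246, 245, 240, 235, 239, 238, 233, 219,
[... 672 characters left out ...]
 89, 93, 91, 92, 91, 92, 113, 190, 195, 161, 206, 241, 209, 177, 175, 177, 177, 178, 176, 179, 204, 232, 232, 231, 228, 215, 203, 202, 203, 202, 200, 200, 202, 199, 201, 202, 202, 202, 206, 238, 255, 255, 252, 211, 201, 203, 252, 255, 255, 255]
125 30 [45, 46, 46, 44, 51, 59, 64, 63, 61, 60, 61, 91, 213, 229, 163, 203, 242, 211, 177, 178, 175, 177, 176, 178, 179, 204, 230, 232, 232, 229, 215, 204, 202, 200, 202, 200, 200, 202, 201, 201, 201, 201, 206, 216, 242, 255, 255, 253, 211, 203, 207, 252, 255, 255, 255]
scene [324.32946345 157.74377779] [322.6, 153.6, 40.1, 26.5] 0.87
[[304. 140.]
 [345. 151.]]
side [351.62331049 243.6354377 ] [352.4, 240.2, 66.5, 50.6] 0.76
[[385. 216.]
 [321. 218.]]
```

```bash
python3 - <<'E'
from fit import *
yaw=.303; sl=np.array([576.0,132.5,0])
k2=cam("wrist")
dt=np.array([540.876,247.094,200.768])-manip.sense()["position"]
k1=(k2[0],k2[1],k2[2]-k2[1]@dt)
for z in (102,58):
  for n,k,y0 in (("cl",k1,60),("end",k2,-15)):
    im=cv2.imread(f"pics/{n}.png"); g=im.min(2)
    X,Y=np.meshgrid(np.arange(-36,37,6.),np.arange(y0,y0+105,5.)); P=np.stack([X.ravel(),Y.ravel(),X.ravel()*0+z],1)@Rz(yaw).T+sl
    uv=proj(k,P).astype(np.float32).reshape(X.shape+(2,)); r=cv2.remap(g,uv[...,0],uv[...,1],cv2.INTER_LINEAR)
    print(n,"z",z)
    for y,row in zip(Y[:,0],r): print(int(y),' '.join('%3d'%v for v in row))
E
```

```text
cl z 102
60 166  39 255 255 255 255 255 255 255 255 255 216  52
65 170  45 255 255 255 255 255 255 255 255 255 197 105
70 171  57 255 255 255 255 255 255 255 255 255 211 162
75 247 239 255 255 255 255 255 255 255 255 255 253 248
80 255 255 255 255 255 255 255 255 255 255 255 255 255
85 255 255 255 255 255 255 255 255 255 255 255 255 255
90 255 255 181  99 108 110 110 111 113 111 113 255 255
95 255 255 181  67  97  52  56  56  61  92  74 255 255
100 255 255 222 220 254 205 205 204 225 255 244 255 255
105 255 255 255 241 254 255 254 251 237 255 255 255 255
110 252 255 255 240 254 255 255 252 236 255 255 255 255
115 251 255 255 228 250 255 255 252 239 255 255 255 255
120 251 251 222 171 149  47  48  47 164 244 255 255 255
125 251 251 216 177 151  68  55  66 157 249 249 255 255
130 251 251 219 175 153  84  89  94 163 250 248 255 255
135 251 251 216 235 156  69  72  71 190 251 251 255 255
140 251 253 215 245 177  38  40  40 237 252 248 255 255
145 255 255 216 250 250 244 246 247 252 252 249 255 255
150 255 255 216 249 249 250 251 251 251 252 251 255 255
155 255 255 249 133 133 134 131 130
[... 2881 characters left out ...]
 254 131  64  66  66  76 254 255 255 255
30 219 218 212 254 112  67  68  69  74 255 220 218 218
35 202 202 234 240  96  68  71  69  74 240 237 200 205
40 255 255 237 207 102  49  47  44  69 240 241 255 255
45 255 254 237 168  88  31  36  37  75 242 242 254 255
50 255 227 239 168 111  34  32  37  94 242 243 254 255
55 255 231 239 170 139  35  35  30 121 243 244 254 255
60 255 234 239 220 207 106 105 105 199 243 245 254 255
65 255 237 238 241 243 243 244 244 245 245 245 254 255
70 255 238 223 229 229 228 230 229 229 229 230 254 255
75 255 237 129 127 128 128 128 125 125 128 129 255 255
80 255 232 148 124 124 125 124 126 124 123 138 255 255
85 255 255 249 210 210 214 210 212 212 213 218 255 255
```

```bash
python3 - <<'E'
from fit import *
yaw=.303; sl=np.array([576.0,132.5,0])
k2=cam("wrist"); dt=np.array([540.876,247.094,200.768])-manip.sense()["position"]
k1=(k2[0],k2[1],k2[2]-k2[1]@dt)
def edge(n,k,z,x0,x1,a,b):
    g=cv2.GaussianBlur(cv2.imread(f"pics/{n}.png").min(2),(3,3),0)
    X,Y=np.meshgrid(np.arange(x0,x1,1.),np.arange(a,b,.5)); P=np.stack([X.ravel(),Y.ravel(),X.ravel()*0+z],1)@Rz(yaw).T+sl
    uv=proj(k,P).astype(np.float32).reshape(X.shape+(2,)); r=cv2.remap(g,uv[...,0],uv[...,1],cv2.INTER_LINEAR).astype(float).mean(1)
    d=-np.gradient(r); d[d<0.3*d.max()]=0; return round((d*Y[:,0]).sum()/d.sum(),2)
a=(edge("cl",k1,58,-8,9,68,79),edge("cl",k1,58,-18,19,143,152)); b=(edge("end",k2,58,-8,9,-1,12),edge("end",k2,58,-18,19,66,78))
print("pad front, carriage rear: start",a,"end",b,"compression",(a[1]-a[0])-(b[1]-b[0]),"travel",a[1]-b[1])
E
```

```text
pad front, carriage rear: start (np.float64(72.29), np.float64(146.22)) end (np.float64(4.74), np.float64(71.74)) compression 6.929999999999993 travel 74.48
```

Three estimates put compression at 7–8.5 mm. That is a bit under half way and there is time left, so I'll regrip the handle and add about 2.5 mm.

Request:
{"fn": "send_rows", "kwargs": {
  "deltas": [
    [[-0.1, 0, 0], 0],
    [[-0.2, 0, 0], 0],
    [[-0.25, 0, 0.05], 0],
    [[-0.25, 0, 0.15], 0],
    [[-0.25, 0, 0.25], 0],
    [[-0.25, 0, 0.33], 0],
    [[-0.25, 0, 0.4], 0],
    [[-0.25, 0, 0.44], 0],
    [[-0.25, 0, 0.45], 0],
    [[-0.25, 0, 0.45], 0]
  ]
}}

```text
clock: 37.83
position: [560.8, 183.9, 74.4]
tool_rot: [1.86, 2.531, 0.001]
force: [0.5, -0.5, 0.1]
opening: 59.9
grip_force: 0.0
```

Request:
{"fn": "send_rows", "kwargs": {
  "deltas": [
    [[0, 0, 0], 0],
    [[0, 0, 0], 0],
    [[0, 0, 0], 0],
    [[0, 0, 0], 0],
    [[0, 0, 0], 0],
    [[0, 0, 0], 0]
  ],
  "jaw": -0.7,
  "squeeze": 35
}}

```text
clock: 38.58
position: [559.7, 183.5, 74.9]
tool_rot: [-1.86, -2.531, 0.002]
force: [-5.3, -2.6, 8.1]
opening: 22.0
grip_force: 33.9
```

Request:
{"fn": "send_rows", "kwargs": {
  "deltas": [
    [[-0.003, 0, 0], 0],
    [[-0.006, 0, 0], 0],
    [[-0.009, 0, 0], 0],
    [[-0.009, 0, 0], 0],
    [[-0.009, 0, 0], 0]
  ]
}}

```text
clock: 39.2
position: [560.2, 182.0, 74.9]
tool_rot: [-1.859, -2.53, 0.001]
force: [-7.4, 6.2, 8.8]
opening: 21.8
grip_force: 34.0
```

Request:
{"fn": "send_rows", "kwargs": {
  "deltas": [
    [[-0.003, 0, 0], 0],
    [[-0.003, 0, 0], 0]
  ]
}}

```text
clock: 39.45
position: [560.5, 181.2, 74.9]
tool_rot: [-1.859, -2.53, 0.0]
force: [-8.0, 6.1, 9.0]
opening: 21.7
grip_force: 34.1
```

Request:
{"fn": "send_rows", "kwargs": {
  "deltas": [
    [[0, 0, 0], 0],
    [[0, 0, 0], 0],
    [[0, 0, 0], 0],
    [[0, 0, 0], 0],
    [[0, 0, -0.03], 0],
    [[0, 0, -0.1], 0],
    [[0, 0, -0.2], 0],
    [[0, 0, -0.32], 0],
    [[0.05, 0, -0.42], 0],
    [[0.15, 0, -0.45], 0],
    [[0.25, 0, -0.45], 0],
    [[0.25, 0, -0.45], 0],
    [[0.25, 0, -0.45], 0]
  ],
  "jaw": 0.4
}}

```text
clock: 41.08
position: [539.4, 251.6, 209.4]
tool_rot: [1.86, 2.531, -0.0]
force: [-0.1, -0.2, 0.2]
opening: 59.5
grip_force: 0.0
```

```bash
python3 - <<'E'
from fit import *
yaw=.303; sl=np.array([576.0,132.5,0]); s=manip.sense(); print(s["clock"],s["position"],s["force"])
cv2.imwrite("pics/end2.png",manip.camera("wrist")[:,:,::-1]); k=cam("wrist")
def edge(n,k,z,x0,x1,a,b):
    g=cv2.GaussianBlur(cv2.imread(f"pics/{n}.png").min(2),(3,3),0)
    X,Y=np.meshgrid(np.arange(x0,x1,1.),np.arange(a,b,.5)); P=np.stack([X.ravel(),Y.ravel(),X.ravel()*0+z],1)@Rz(yaw).T+sl
    uv=proj(k,P).astype(np.float32).reshape(X.shape+(2,)); r=cv2.remap(g,uv[...,0],uv[...,1],cv2.INTER_LINEAR).astype(float).mean(1)
    d=-np.gradient(r); d[d<0.3*d.max()]=0; return (d*Y[:,0]).sum()/d.sum()
b=(edge("end2",k,58,-8,9,-1,12),edge("end2",k,58,-18,19,64,76)); print(b,"compression",73.93-(b[1]-b[0]))
E
```

```text
41.075 [539.37627763 251.57881731 209.38701154] [-0.14212403 -0.21798556  0.24402033]
(np.float64(4.030357602263957), np.float64(68.87616387337057)) compression 9.084193728893396
```

Compression now reads about 9–10.5 mm. The robot is clear of everything, so I'm handing the job in.

```bash
python3 -c "
from cell import manip
print(manip.job_done())"
```

```text
the job is handed in; nothing more can be done
None
```

I handed the job in at about 41 s: the clear cassette stands free in the slot on its floor, and the clamp's pad is pressed in about 9–10 mm (measured from camera images and the slide's open stop; no verdict came back). I viewed 12 pictures, over the limit of 10.

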